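# Find the nearly empty tea caddy by feel and tare it on the kitchen scale

### The arm

A 6-joint arm with a two-finger parallel gripper is mounted at the origin on a cart in front of the work surface, level with it; the furniture and walls round the work are solid. World frame = base frame: x ahead of the robot, y to its left, z up, the work surface at z = 0. Lengths are in m, angles in rad, forces in N, time in s.
With the tool pointing down it reaches from about 0.4 to 0.925 m from the base axis. Payload 3.4 kg.
Tool frame: the origin (TCP) lies at the very end of the fingers, on their centre line; the grasp point (between the pads) lies 19 mm behind it (arm.grip_point_offset is the distance from the TCP to the grasp point, in m); z points along the fingers, y is the line along which they close (so a half turn about z gives the same grasp; the last joint's range is limited). The gripper opens to 85 mm and grips with 20 to 120 N. Pads are 22 mm wide; open, the fingers measure 114 mm over their backs; the gripper's body (76 mm by 85 mm) begins 54 mm behind the grasp point. The pads swing forward as they close: fully open they stand 13 mm farther back than shut.
Start: joints at [1.058, 0.307, 1.506, -0, 1.328, -0.073], TCP at [0.244, 0.521, 0.231] pointing down, gripper open.
Joint ranges: [-3.12, 3.12], [-1.05, 2.28], [0.14, 2.33], [-1.42, 4.57], [0.1, 2.73], [-2.68, 2.68]. Speed limits (rad/s): [2.57, 2.57, 3.14, 3.14, 3.14, 3.14].

### API

Orientations are given as a unit quaternion [w, x, y, z].
In Python, from cell import arm gives the robot as it stands. The module is installed in compiled form; this text tells all that it offers.
- The arm moves only by the shell command python3 -m handwheel 'ROWS' [FORCE]. ROWS is JSON, a list of rows, each a list of 3 entries, a list of its own where there are three numbers: the shift along the tool's x, y, z as a fraction of full scale, then the turn, a rotation vector about the tool's x, y, z as a fraction of full scale, then the opening, from 0 (shut) to 1 (fully open). In form: [[[tx, ty, tz], [ax, ay, az], grip], ...]. A call has 1 to 20 rows; each row is the pose to reach, as a shift and turn from the pose commanded when the call began, along the tool's axes at that moment; what a row does not reach only later rows make up. Full scale, the value 1, is 0.6 m for a shift and 45 degrees for a turn. A row lasts 1/12 s, in which the tool goes at most 41.7 mm and 7.16 degrees, less where a joint would pass 70% of its speed; a pose out of reach is approached as far as the arm can. A call with a number of a shift or a turn outside -1 to 1 is refused whole. A call with a gripper value outside its range is refused whole. The fingers move at their own pace and stop on an object; FORCE is the grip in N (left out, the last holds). Time passes only in rows, so rows that repeat a pose let the fingers close. It gives the time, the measured TCP pose, the force, the opening and the grip force at its end, in the units of the state.
- arm.get_state(): the state, without advancing time (a new reading comes with each control period).
- arm.read_camera(name): name is "scene" or "top"; returns a dict with "color" (480x640x3 uint8, red, green, blue), "camera_matrix" (3x3 intrinsics, pixels), "R" (3x3) and "t" (3): a world point X has camera coordinates R X + t. Camera axes: x right, y down, z forward; pixel columns grow to the right and rows downward; lengths in m; the calibration is good to about 2 mm. A picture is of the moment at which its call begins. There is no depth.
- arm.hand_in(): hands the job in; it is judged then, once.
The state is a dict: "clock": time; "joint_positions": joint angles; "joint_velocities": joint speeds; "joint_torque": joint torques, N m; "eef_pos": TCP position; "tcp_rot": TCP orientation; "force": force on the tool from outside, world axes, zero at the start; "moment": the same for the moment, N m; "width": finger opening in m; "gripper_force": force on a finger pad.
Only numpy, scipy, OpenCV 4.12 (cv2) and the standard library are available. Lean on these libraries where they do the work, as an engineer would, in place of code of your own. Each camera call takes 0.05 s, during which the arm holds its last target. There are 200 camera calls.

### The job

One of the three identical green tea caddies is nearly empty and is to be refilled by weight: find it by feeling their weights, and set it down gently, upright, in the middle of the kitchen scale's round platform, leaving the two full ones standing where they stood. Then, with your hand off the caddy, zero the scale: push its spring-centred toggle fully over towards the green dot, hold it there for about a second, and let it spring back to the middle. Never push the toggle towards the grey dot, drop or knock over a caddy, or disturb the mug, the salt shaker or the spice jar.

Things in the scene. Friction and masses are not known exactly. Their poses are not given: they have to be found in the camera images.
- caddy_a: opaque tea caddy, 56 x 56 mm, 80 mm tall, green with a fixed light wooden lid (from z = 66 mm up; a black band below it is 58 mm wide); origin at the centre of its underside, z up, x and y square to its sides. All three look alike; any one of them is the nearly empty one (0.13 to 0.19 kg in all), the others are full (0.41 to 0.64 kg). Only the felt weight tells. Contents may shift 2 mm.
- caddy_b: opaque tea caddy, 56 x 56 mm, 80 mm tall, green with a fixed light wooden lid (from z = 66 mm up; a black band below it is 58 mm wide); origin at the centre of its underside, z up, x and y square to its sides. All three look alike; any one of them is the nearly empty one (0.13 to 0.19 kg in all), the others are full (0.41 to 0.64 kg). Only the felt weight tells. Contents may shift 2 mm.
- caddy_c: opaque tea caddy, 56 x 56 mm, 80 mm tall, green with a fixed light wooden lid (from z = 66 mm up; a black band below it is 58 mm wide); origin at the centre of its underside, z up, x and y square to its sides. All three look alike; any one of them is the nearly empty one (0.13 to 0.19 kg in all), the others are full (0.41 to 0.64 kg). Only the felt weight tells. Contents may shift 2 mm.
- scale: white kitchen scale, fixed, 250 mm along x, 180 mm along y, top face at z = 26 mm; origin at the centre of its underside, +x to its back, +y to its left seen from the robot. Round steel platform (160 mm diameter, rigid) at x = +40 mm, toggle at x = -100 mm, both at y = 0; on the top face beside the toggle a green dot at y = +45 mm, a grey dot at y = -45 mm, and a flat display behind it.
- platform (a point): centre of the scale's platform, on its upper face, 36 mm above the worktop; axes as the scale's
- toggle (a joint): angle of the scale's toggle: 0 upright in the middle, where its spring holds it; positive leans to the green dot (scale's +y), negative to the grey dot; stops at +0.4 and -0.4 rad, fully over is past 0.28. It turns about the scale's x axis, 26 mm above the worktop. Spring 0.3 N m per rad: about 3.5 N on the paddle holds it at the stop.
- toggle_grip (a point): middle of the toggle's black paddle (24 mm along the scale's x, 12 mm along its y, 26 mm tall, its top 73 mm above the worktop), 34 mm above the pivot and 60 mm above the worktop when upright; it moves with the toggle
- mug: dark grey and white mug, 97 mm tall, loose bystander at the back; origin at its underside
- salt_shaker: salt shaker, 44 mm diameter, 90 mm tall, loose bystander behind the caddies; origin at the centre of its underside
- spice_jar: spice jar with a red lid, 45 mm diameter, 106 mm tall, loose bystander behind the caddies; origin at the centre of its underside
Things that resemble listed ones, but are neither listed nor needed, are in the scene too. Leave any orange or purple look-alike of the caddy_b alone.

How it is judged:
By the outcome, as a careful person would: the job done as asked, in the order asked, and still so for the second after the job is handed in, with the robot touching nothing.
It also fails if it takes over 72 s, if anything falls off the work surface, if the arm or the gripper's body presses on something with over 40 N, if the wrist force passes 120 N, or if a joint passes its speed limit or range.

## Working session

There is one attempt and no reset: what is moved stays moved. The work goes in short steps, Python scripts to look and compute and a shell command to move; the robot and the scene stay as the last step left them, time stands still between calls to the robot, and variables do not carry over. Pictures are saved under pics/ and viewed, at most 10 in all, crops included, and the job is handed in when it is done.

```bash
mkdir -p pics; python3 - <<'E'
from cell import arm
import cv2,numpy as np
for n in("scene","top"):
    c=arm.read_camera(n); cv2.imwrite(f"pics/{n}0.png",c["color"][:,:,::-1]); np.savez(f"{n}.npz",**c)
    print(n,c["camera_matrix"].tolist(),c["R"].round(3).tolist(),c["t"].round(3).tolist())
print(arm.get_state())
E
```

```text
scene [[494.9772998301386, 0.0, 319.3280361428274], [0.0, 494.9772998301386, 242.3988846993558], [0.0, 0.0, 1.0]] [[0.785, -0.619, -0.012], [-0.312, -0.378, -0.872], [0.535, 0.688, -0.49]] [-0.467, 0.245, 0.876]
top [[556.222354459838, 0.0, 323.07551313840435], [0.0, 556.222354459838, 222.02364155600898], [0.0, 0.0, 1.0]] [[0.025, -1.0, -0.011], [-0.988, -0.023, -0.154], [0.153, 0.014, -0.988]] [-0.012, 0.581, 1.228]
{'clock': 0.1, 'joint_positions': array([ 1.05850751e+00,  3.07531086e-01,  1.50751828e+00,  1.55908188e-05,
        1.32842362e+00, -7.35202372e-02]), 'joint_velocities': array([-4.01681625e-05, -4.39452389e-04, -2.68940499e-03, -1.81714553e-03,
       -6.33083917e-04,  1.52797276e-04]), 'joint_torque': array([ 5.51243447e-04, -4.58531356e+01, -2.52607173e+01, -1.58562389e-04,
        5.73756159e-03, -1.04946272e-05]), 'eef_pos': array([0.24399781, 0.51997949, 0.23046355]), 'tcp_rot': array([-2.78701739e-04,  2.17630450e-01,  9.76030790e-01, -8.97939278e-04]), 'force': array([-0.10805218,  0.03451933,  0.23828418]), 'moment': array([ 0.03598965, -0.02633706, -0.01293437]), 'gripper_force': 0.0, 'width': 0.08533165261793539}
```

View pics/scene0.png

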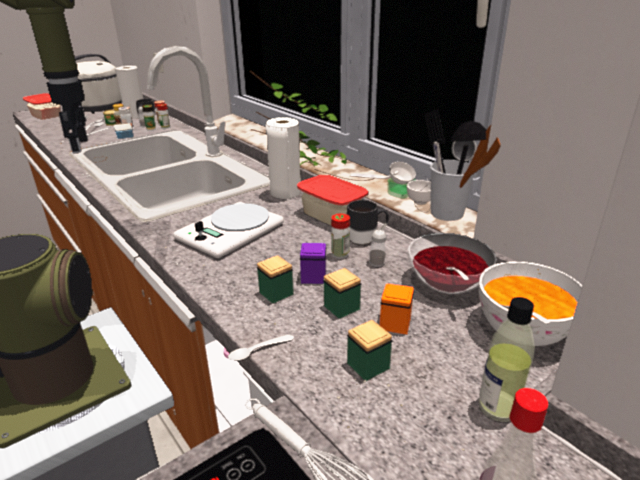

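View pics/top0.png

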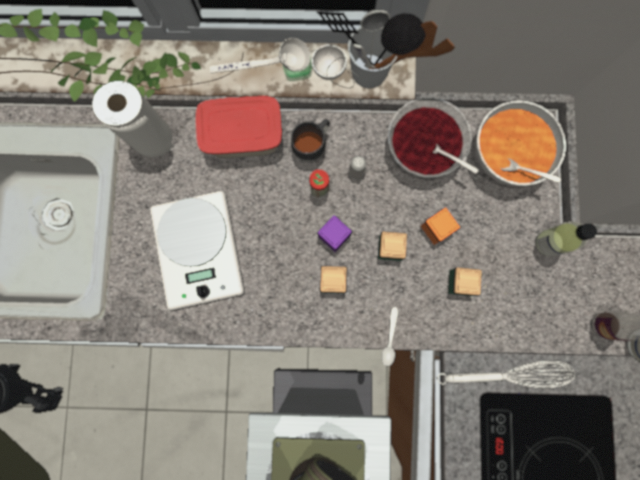

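The scene view shows three green caddies with wooden lids, at (275,278), (342,292) and (370,348). The purple look-alike is at (313,263) and the orange one at (397,309). In the top view the green ones are at (334,279), (393,246) and (467,282), and the purple and orange ones at (335,233) and (441,225). The three with wooden lids fit the description. The scale is at (196,250) in the top view, with the green dot on its left. I'll confirm all of this in enlarged crops.

```bash
python3 - <<'E'
import cv2
i=cv2.imread("pics/top0.png")
def crop(x0,y0,x1,y1,s,f):
    c=cv2.resize(i[y0:y1,x0:x1],None,fx=s,fy=s,interpolation=cv2.INTER_CUBIC)
    for x in range((x0+9)//10*10,x1,10):
        cv2.line(c,(int((x-x0+.5)*s),0),(int((x-x0+.5)*s),6 if x%50 else 16),(0,0,255),1)
    for y in range((y0+9)//10*10,y1,10):
        cv2.line(c,(0,int((y-y0+.5)*s)),(6 if y%50 else 16,int((y-y0+.5)*s)),(0,0,255),1)
    cv2.imwrite(f,c)
crop(310,210,500,305,4,"pics/c1.png"); crop(140,185,250,315,4.5,"pics/c2.png")
E
```

```text
(no output)
```

View pics/c1.png

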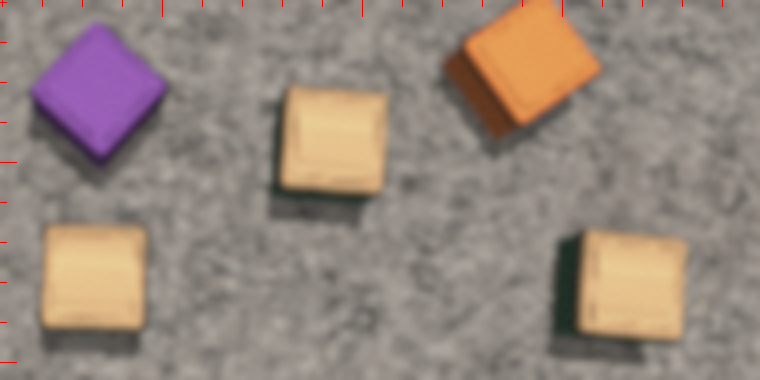

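View pics/c2.png

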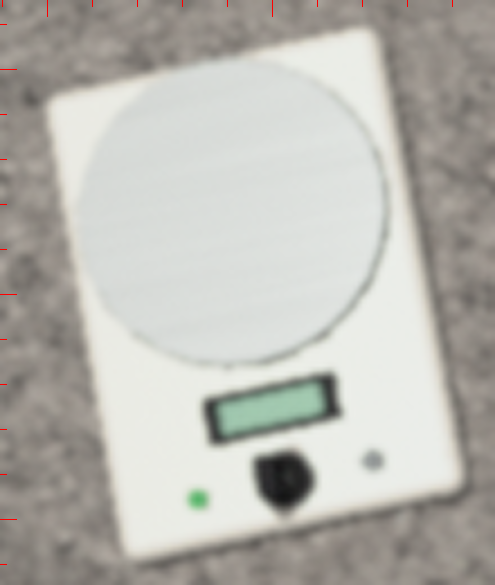

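The first crop confirms three caddies with wooden lids, with lid centres at about (333.5,279), (393.5,245) and (468,281). The lids are turned only slightly, and the purple and orange ones are clearly different. The second crop shows the platform centre at (191.5,232), the green dot at (184,296), the grey dot at (222.5,287) and the toggle at (203,291).

```bash
cat > h.py <<'E'
import numpy as np
c=np.load("top.npz")
def w(u,v,z,c=c):
    d=c["R"].T@np.linalg.solve(c["camera_matrix"],[u,v,1]); o=-c["R"].T@c["t"]
    return (o+d*(z-o[2])/d[2])[:2]
E
python3 - <<'E'
from h import *
from cell import arm
from scipy.spatial.transform import Rotation as Ro
f=lambda p,x0,y0,s,z:w((p[0]+.5)/s-.5+x0,(p[1]+.5)/s-.5+y0,z)
for n,P in dict(P=[(43,227),(147,226),(145,329),(41,328)],Q=[(288,87),(387,92),(383,194),(281,190)],R=[(584,229),(687,239),(683,340),(578,333)]).items():
    q=np.array([f(p,310,210,4,.080) for p in P]); e=(q[0]-q[3])+(q[1]-q[2]); 
    g=(q[0]-q[1])+(q[3]-q[2]); sides=np.linalg.norm(q-np.roll(q,1,0),axis=1)
    print(n,q.mean(0).round(4),"yaw",np.degrees(np.arctan2(e[1],e[0])).round(1),np.degrees(np.arctan2(-g[0],g[1])).round(1),sides.round(3))
s=lambda p,z:f(p,140,185,4.5,z)
pl=s((232,212),.036); gr=s((199,499),.026); ge=s((373,460),.026)
q=np.array([s(p,.026) for p in[(48,100),(375,27),(466,490),(133,560)]])
g=gr-ge; yaw=np.arctan2(-g[0],g[1]); e=(q[0]-q[3])+(q[1]-q[2])
m=(gr+ge)/2; ax=pl-m
print("plat",pl,"dots",gr,ge,"mid",m,"len",np.linalg.norm(ax),np.linalg.norm(g),"yaws",np.degrees([yaw,np.arctan2(e[1],e[0]),np.arctan2(ax[1],ax[0])]),"scale ctr",q.mean(0))
for n,p,z in[("mug",(308,140),.09),("salt",(358,163),.09),("spice",(319,180),.106)]: print(n,w(*p,z))
t=arm.get_state()["tcp_rot"]; print(Ro.from_quat(t,scalar_first=True).as_matrix().round(3))
E
```

```text
P [ 0.4504 -0.0234] yaw 0.1 1.4 [0.055 0.057 0.056 0.057]
Q [ 0.5288 -0.1545] yaw -2.7 -1.2 [0.057 0.055 0.057 0.056]
R [ 0.4533 -0.3174] yaw -3.7 -3.3 [0.057 0.056 0.055 0.057]
plat [0.55323315 0.30566786] dots [0.40745517 0.3159981 ] [0.42923648 0.22865143] mid [0.41834583 0.27232477] len 0.13894729779535772 0.09002147359495509 yaws [14.00206305 14.11037589 13.88473327] scale ctr [0.5140044  0.29381378]
mug [0.76107677 0.04025854]
salt [ 0.71009544 -0.07336575]
spice [0.66542094 0.01265017]
[[-0.905  0.425 -0.001]
 [ 0.425  0.905 -0.002]
 [ 0.    -0.002 -1.   ]]
```

```bash
cat >> h.py <<'E'
def to(x,y,z,yaw,cur=None):
    "shift and turn fractions bringing the TCP to x,y,z pointing down, closing line (tool y) at yaw deg"
    from cell import arm
    from scipy.spatial.transform import Rotation as Ro
    s=arm.get_state(); C=Ro.from_quat(s["tcp_rot"],scalar_first=True)
    a=np.radians(yaw); ty=np.array([np.cos(a),np.sin(a),0]); tz=np.array([0,0,-1.])
    T=Ro.from_matrix(np.c_[np.cross(ty,tz),ty,tz])
    print("clk",round(s["clock"],2),"at",s["eef_pos"].round(4),"shift",(C.inv().apply(np.array([x,y,z])-s["eef_pos"])/.6).round(4),"turn",((C.inv()*T).as_rotvec()/(np.pi/4)).round(3),"F",s["force"].round(2),"w",round(s["width"],4))
E
python3 -c "
from h import *
to(.4504,-.0234,.15,90.7)"
```

```text
clk 0.1 at [0.244  0.52   0.2305] shift [-0.6962 -0.6735  0.1353] turn [-0.002 -0.001 -0.574] F [-0.11  0.03  0.24] w 0.0853
```

```bash
python3 -m handwheel '[[[-0.05,-0.05,0],[0,0,-0.1],1],[[-0.35,-0.34,0],[0,0,-0.574],1],[[-0.696,-0.6735,0],[0,0,-0.574],1],[[-0.696,-0.6735,0],[0,0,-0.574],1],[[-0.696,-0.6735,0],[0,0,-0.574],1],[[-0.696,-0.6735,0],[0,0,-0.574],1],[[-0.696,-0.6735,0],[0,0,-0.574],1],[[-0.696,-0.6735,0],[0,0,-0.574],1],[[-0.696,-0.6735,0],[0,0,-0.574],1],[[-0.696,-0.6735,0],[0,0,-0.574],1],[[-0.696,-0.6735,0],[0,0,-0.574],1],[[-0.696,-0.6735,0],[0,0,-0.574],1],[[-0.696,-0.6735,0],[0,0,-0.574],1],[[-0.696,-0.6735,0.1],[0,0,-0.574],1],[[-0.696,-0.6735,0.135],[0,0,-0.574],1],[[-0.696,-0.6735,0.135],[0,0,-0.574],1],[[-0.696,-0.6735,0.135],[0,0,-0.574],1]]'; python3 -c "
from h import *
to(.4504,-.0234,.021,90.7)"
```

```text
clock: 1.52
eef_pos: [0.4482, -0.0239, 0.147]
tcp_rot: [-0.004, -0.005, 1.0, 0.0]
force: [0.4, 1.2, -0.8]
width: 0.0854
gripper_force: 0.0
clk 1.52 at [ 0.4482 -0.0239  0.147 ] shift [-0.0053  0.0006  0.21  ] turn [ 0.001 -0.01  -0.004] F [ 0.38  1.21 -0.85] w 0.0854
```

```bash
python3 -m handwheel '[[[-0.002,0,0.05],[0,0,0],1],[[-0.002,0,0.09],[0,0,0],1],[[-0.002,0,0.13],[0,0,0],1],[[-0.002,0,0.16],[0,0,0],1],[[-0.002,0,0.185],[0,0,0],1],[[-0.002,0,0.2],[0,0,0],1],[[-0.002,0,0.21],[0,0,0],1],[[-0.002,0,0.21],[0,0,0],1],[[-0.002,0,0.21],[0,0,0],1]]'; python3 -c "
from h import *
to(.4504,-.0234,.021,90.7)"
```

```text
clock: 2.27
eef_pos: [0.4524, -0.0225, 0.0249]
tcp_rot: [0.0, -0.006, 1.0, -0.0]
force: [-0.3, 0.3, 0.0]
width: 0.0855
gripper_force: 0.0
clk 2.27 at [ 0.4524 -0.0225  0.0249] shift [ 0.0034 -0.0015  0.0064] turn [-0.     0.001  0.   ] F [-0.35  0.3   0.01] w 0.0855
```

```bash
python3 -m handwheel '[[[0,0,0],[0,0,0],0.7],[[0,0,0],[0,0,0],0.62],[[0,0,0],[0,0,0],0.5],[[0,0,0],[0,0,0],0.5],[[0,0,0],[0,0,0],0.5],[[0,0,0],[0,0,0],0.5],[[0,0,0],[0,0,0],0.5]]' 40; python3 -c "
from h import *
to(.4504,-.0234,.021,90.7)"
```

```text
clock: 2.85
eef_pos: [0.4529, -0.0232, 0.0254]
tcp_rot: [0.001, -0.006, 1.0, -0.0]
force: [-0.6, -2.4, 6.0]
width: 0.0556
gripper_force: 41.9
clk 2.85 at [ 0.4529 -0.0232  0.0254] shift [ 0.0041 -0.0003  0.0073] turn [-0.001  0.003  0.   ] F [-0.64 -2.36  6.05] w 0.0556
```

```bash
python3 -m handwheel '[[[0,0,-0.01],[0,0,0],0.5],[[0,0,-0.02],[0,0,0],0.5],[[0,0,-0.03],[0,0,0],0.5],[[0,0,-0.03],[0,0,0],0.5],[[0,0,-0.03],[0,0,0],0.5],[[0,0,-0.03],[0,0,0],0.5],[[0,0,-0.03],[0,0,0],0.5]]'; python3 -c "
from h import *
to(.4504,-.0234,.021,90.7)"
```

```text
clock: 3.43
eef_pos: [0.4515, -0.0226, 0.0421]
tcp_rot: [-0.0, -0.006, 1.0, 0.0]
force: [0.7, -0.3, -5.6]
width: 0.0555
gripper_force: 43.8
clk 3.43 at [ 0.4515 -0.0226  0.0421] shift [ 0.0019 -0.0013  0.0352] turn [ 0.    -0.001 -0.   ] F [ 0.72 -0.28 -5.63] w 0.0555
```

```bash
python3 -m handwheel '[[[0,0,0],[0,0,0],0.5],[[0,0,0.0],[0,0,0],0.5]]'; python3 -m handwheel '[[[0,0,0.01],[0,0,0],0.5],[[0,0,0.018],[0,0,0],0.5],[[0,0,0.023],[0,0,0],0.5],[[0,0,0.026],[0,0,0],0.5],[[0,0,0.028],[0,0,0],0.5],[[0,0,0.029],[0,0,0],0.5],[[0,0,0.029],[0,0,0],0.5]]'
```

```text
clock: 3.6
eef_pos: [0.4516, -0.0226, 0.042]
tcp_rot: [-0.0, -0.006, 1.0, 0.0]
force: [0.1, 0.8, -5.0]
width: 0.0559
gripper_force: 43.8
clock: 4.18
eef_pos: [0.4513, -0.0226, 0.0254]
tcp_rot: [-0.0, -0.006, 1.0, 0.0]
force: [-2.7, 0.3, 4.4]
width: 0.0558
gripper_force: 44.7
```

```bash
python3 -m handwheel '[[[0,0,0],[0,0,0],0.75],[[0,0,0],[0,0,0],1],[[0,0,0],[0,0,0],1],[[0,0,0],[0,0,0],1],[[0,0,0],[0,0,0],1],[[0,0,-0.04],[0,0,0],1],[[0,0,-0.1],[0,0,0],1],[[0,0,-0.15],[0,0,0],1],[[0,0,-0.18],[0,0,0],1],[[0,0,-0.19],[0,0,0],1],[[0,0,-0.19],[0,0,0],1],[[0,0,-0.19],[0,0,0],1]]'; python3 -c "
from h import *
to(.5288,-.1545,.135,88)"
```

```text
clock: 5.18
eef_pos: [0.4514, -0.0226, 0.1384]
tcp_rot: [-0.0, -0.006, 1.0, 0.0]
force: [-0.2, 0.7, -0.3]
width: 0.0856
gripper_force: 0.0
clk 5.18 at [ 0.4514 -0.0226  0.1384] shift [-0.1263 -0.2213  0.0055] turn [ 0.    -0.001  0.06 ] F [-0.21  0.66 -0.31] w 0.0856
```

```bash
python3 -m handwheel '[[[-0.03,-0.053,0],[0,0,0.06],1],[[-0.06,-0.106,0],[0,0,0.06],1],[[-0.09,-0.16,0],[0,0,0.06],1],[[-0.115,-0.2,0],[0,0,0.06],1],[[-0.1263,-0.2213,0],[0,0,0.06],1],[[-0.1263,-0.2213,0],[0,0,0.06],1],[[-0.1263,-0.2213,0],[0,0,0.06],1],[[-0.1263,-0.2213,0],[0,0,0.06],1]]'; python3 -c "
from h import *
to(.5288,-.1545,.021,88)"
```

```text
clock: 5.85
eef_pos: [0.5272, -0.153, 0.1375]
tcp_rot: [-0.002, 0.017, 1.0, 0.001]
force: [0.4, -0.2, 0.1]
width: 0.0853
gripper_force: 0.0
clk 5.85 at [ 0.5272 -0.153   0.1375] shift [-0.0035 -0.0027  0.1941] turn [ 0.002 -0.005 -0.   ] F [ 0.4  -0.23  0.06] w 0.0853
```

```bash
python3 -m handwheel '[[[-0.001,-0.001,0.05],[0,0,0],1],[[-0.001,-0.001,0.09],[0,0,0],1],[[-0.001,-0.001,0.13],[0,0,0],1],[[-0.001,-0.001,0.16],[0,0,0],1],[[-0.001,-0.001,0.18],[0,0,0],1],[[-0.001,-0.001,0.19],[0,0,0],1],[[-0.001,-0.001,0.19],[0,0,0],1],[[-0.001,-0.001,0.19],[0,0,0],0.7],[[-0.001,-0.001,0.19],[0,0,0],0.62],[[-0.001,-0.001,0.19],[0,0,0],0.5],[[-0.001,-0.001,0.19],[0,0,0],0.5],[[-0.001,-0.001,0.19],[0,0,0],0.5],[[-0.001,-0.001,0.19],[0,0,0],0.5],[[-0.001,-0.001,0.19],[0,0,0],0.5]]' 40; python3 -m handwheel '[[[0,0,-0.01],[0,0,0],0.5],[[0,0,-0.02],[0,0,0],0.5],[[0,0,-0.03],[0,0,0],0.5],[[0,0,-0.03],[0,0,0],0.5],[[0,0,-0.03],[0,0,0],0.5],[[0,0,-0.03],[0,0,0],0.5],[[0,0,-0.03],[0,0,0],0.5],[[0,0,-0.03],[0,0,0],0.5]]'; python3 -m handwheel '[[[0,0,0],[0,0,0],0.5],[[0,0,0],[0,0,0],0.5]]'
```

```text
clock: 7.02
eef_pos: [0.5308, -0.1555, 0.0263]
tcp_rot: [0.001, 0.018, 1.0, -0.0]
force: [0.5, 0.9, 6.6]
width: 0.0559
gripper_force: 43.1
clock: 7.68
eef_pos: [0.5295, -0.1551, 0.0426]
tcp_rot: [-0.0, 0.018, 1.0, 0.0]
force: [-0.0, 0.4, -1.8]
width: 0.0557
gripper_force: 42.6
clock: 7.85
eef_pos: [0.5297, -0.1551, 0.0427]
tcp_rot: [-0.0, 0.018, 1.0, 0.0]
force: [0.9, -0.3, -1.6]
width: 0.0555
gripper_force: 42.6
```

The caddy in the middle, Q, weighs about 0.17 kg, so it is the nearly empty one. The first one was full, at about 0.53 kg. I'll carry Q to the platform.

```bash
python3 -m handwheel '[[[0,0,-0.03],[0,0,0],0.5],[[0,0,-0.07],[0,0,0],0.5],[[0,0,-0.12],[0,0,0],0.5],[[0,0,-0.17],[0,0,0],0.5],[[0,0,-0.2],[0,0,0],0.5],[[0,0,-0.22],[0,0,0],0.5],[[0,0,-0.22],[0,0,0],0.5]]'; python3 -c "
from h import *
to(.554,.305,.17,104)"
```

```text
clock: 8.43
eef_pos: [0.5318, -0.1559, 0.178]
tcp_rot: [0.003, 0.018, 1.0, -0.001]
force: [0.7, -0.4, -1.8]
width: 0.0556
gripper_force: 42.9
clk 8.43 at [ 0.5318 -0.1559  0.178 ] shift [-0.01    0.769   0.0119] turn [-0.004  0.007 -0.356] F [ 0.71 -0.39 -1.76] w 0.0556
```

```bash
python3 -m handwheel '[[[0,0.015,0],[0,0,-0.02],0.5],[[0,0.045,0],[0,0,-0.04],0.5],[[-0.001,0.09,0],[0,0,-0.06],0.5],[[-0.002,0.14,0],[0,0,-0.08],0.5],[[-0.003,0.19,0],[0,0,-0.1],0.5],[[-0.004,0.24,0],[0,0,-0.12],0.5],[[-0.004,0.29,0],[0,0,-0.15],0.5],[[-0.005,0.34,0],[0,0,-0.18],0.5],[[-0.006,0.39,0],[0,0,-0.2],0.5],[[-0.007,0.44,0],[0,0,-0.22],0.5],[[-0.007,0.49,0],[0,0,-0.24],0.5],[[-0.008,0.54,0],[0,0,-0.26],0.5],[[-0.008,0.59,0],[0,0,-0.28],0.5],[[-0.009,0.64,0],[0,0,-0.3],0.5],[[-0.01,0.69,0],[0,0,-0.32],0.5],[[-0.01,0.73,0],[0,0,-0.34],0.5],[[-0.01,0.755,0],[0,0,-0.356],0.5],[[-0.01,0.769,0],[0,0,-0.356],0.5],[[-0.01,0.769,0],[0,0,-0.356],0.5],[[-0.01,0.769,0],[0,0,-0.356],0.5]]'; python3 -m handwheel '[[[0,0,0],[0,0,0],0.5],[[0,0,0],[0,0,0],0.5]]'; python3 -c "
from h import *
to(.554,.305,.063,104)"
```

```text
clock: 10.1
eef_pos: [0.5513, 0.305, 0.174]
tcp_rot: [-0.001, -0.122, 0.993, -0.001]
force: [0.3, -1.3, -1.6]
width: 0.0555
gripper_force: 42.9
clock: 10.27
eef_pos: [0.5519, 0.3042, 0.1748]
tcp_rot: [-0.0, -0.121, 0.993, -0.0]
force: [-0.2, -0.4, -1.2]
width: 0.0555
gripper_force: 42.9
clk 10.27 at [0.5519 0.3042 0.1748] shift [-0.0038  0.0006  0.1864] turn [-0.001 -0.001 -0.002] F [-0.18 -0.39 -1.16] w 0.0555
```

```bash
python3 -m handwheel '[[[-0.001,0,0.02],[0,0,0],0.5],[[-0.002,0,0.05],[0,0,0],0.5],[[-0.003,0,0.09],[0,0,0],0.5],[[-0.0038,0,0.12],[0,0,0],0.5],[[-0.0038,0,0.145],[0,0,0],0.5],[[-0.0038,0,0.16],[0,0,0],0.5],[[-0.0038,0,0.17],[0,0,0],0.5],[[-0.0038,0,0.174],[0,0,0],0.5],[[-0.0038,0,0.174],[0,0,0],0.5],[[-0.0038,0,0.174],[0,0,0],0.5],[[-0.0038,0,0.174],[0,0,0],0.5]]'; python3 -m handwheel '[[[0,0,0.002],[0,0,0],0.5],[[0,0,0.004],[0,0,0],0.5],[[0,0,0.006],[0,0,0],0.5],[[0,0,0.008],[0,0,0],0.5],[[0,0,0.009],[0,0,0],0.5],[[0,0,0.009],[0,0,0],0.5]]'; python3 -c "
from h import *
to(.554,.305,.063,104)"
```

```text
clock: 11.18
eef_pos: [0.555, 0.3066, 0.0716]
tcp_rot: [0.001, -0.122, 0.993, 0.0]
force: [-0.3, -0.2, -2.1]
width: 0.0555
gripper_force: 43.0
clock: 11.68
eef_pos: [0.554, 0.3062, 0.0648]
tcp_rot: [-0.0, -0.122, 0.993, -0.0]
force: [0.0, -0.1, -1.6]
width: 0.0555
gripper_force: 42.9
clk 11.68 at [0.554  0.3062 0.0648] shift [ 0.0005 -0.002   0.0031] turn [-0.    -0.001  0.   ] F [ 0.04 -0.08 -1.58] w 0.0555
```

```bash
python3 -m handwheel '[[[0,0,0.001],[0,0,0],0.5],[[0,0,0.002],[0,0,0],0.5],[[0,0,0.003],[0,0,0],0.5],[[0,0,0.0035],[0,0,0],0.5],[[0,0,0.0035],[0,0,0],0.5]]';python3 -m handwheel '[[[0,0,0.001],[0,0,0],0.5],[[0,0,0.001],[0,0,0],0.5],[[0,0,0.001],[0,0,0],0.5]]'; python3 -m handwheel '[[[0,0,0.001],[0,0,0],0.5],[[0,0,0.001],[0,0,0],0.5],[[0,0,0.001],[0,0,0],0.5]]'
```

```text
clock: 12.1
eef_pos: [0.5541, 0.3062, 0.0629]
tcp_rot: [-0.0, -0.122, 0.993, -0.0]
force: [0.7, 0.2, -1.7]
width: 0.0556
gripper_force: 42.9
clock: 12.35
eef_pos: [0.5542, 0.3063, 0.0624]
tcp_rot: [0.0, -0.122, 0.993, -0.0]
force: [-1.0, -0.3, -1.6]
width: 0.0557
gripper_force: 42.9
clock: 12.6
eef_pos: [0.5542, 0.3063, 0.0623]
tcp_rot: [0.0, -0.122, 0.993, 0.0]
force: [-1.5, 0.0, 3.5]
width: 0.0552
gripper_force: 43.3
```

```bash
python3 -m handwheel '[[[0,0,0],[0,0,0],0.68],[[0,0,0],[0,0,0],0.72],[[0,0,0],[0,0,0],0.9],[[0,0,0],[0,0,0],1],[[0,0,0],[0,0,0],1],[[0,0,0],[0,0,0],1],[[0,0,-0.03],[0,0,0],1],[[0,0,-0.08],[0,0,0],1],[[0,0,-0.13],[0,0,0],1],[[0,0,-0.17],[0,0,0],1],[[0,0,-0.19],[0,0,0],1],[[0,0,-0.19],[0,0,0],1]]' 20; python3 - <<'E'
from h import *
from cell import arm
import cv2
to(.4174,.2718,.20,104)
a=arm.read_camera("top"); s=arm.read_camera("scene"); np.savez("top1.npz",**a)
A=cv2.resize(a["color"][180:320,130:260],None,fx=3.5,fy=3.5,interpolation=cv2.INTER_CUBIC)
B=cv2.resize(s["color"][170:310,160:260],None,fx=3.4,fy=3.5,interpolation=cv2.INTER_CUBIC)
cv2.imwrite("pics/p1.png",np.hstack([A,B])[:,:,::-1])
E
```

```text
clock: 13.6
eef_pos: [0.5565, 0.3074, 0.1798]
tcp_rot: [0.004, -0.122, 0.993, 0.001]
force: [0.5, -0.5, -0.1]
width: 0.0856
gripper_force: 0.0
clk 13.6 at [0.5565 0.3074 0.1798] shift [ 0.239  -0.0013 -0.0355] turn [0.002 0.009 0.   ] F [ 0.53 -0.5  -0.07] w 0.0856
```

View pics/p1.png

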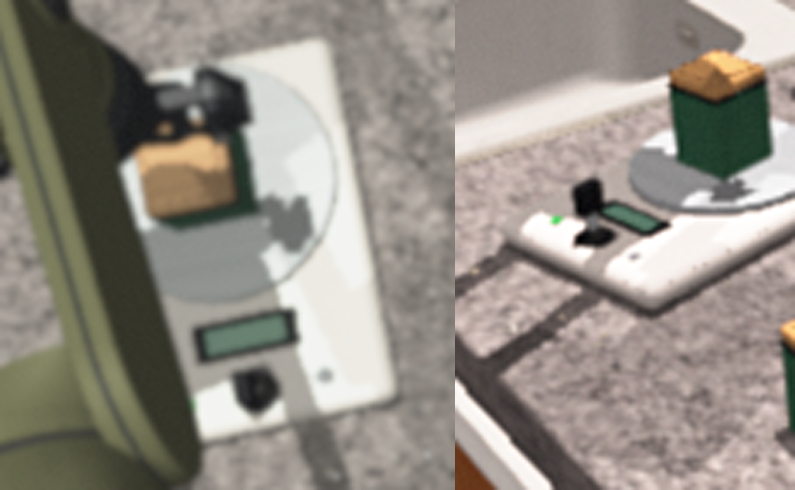

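The caddy stands upright in the middle of the platform: top crop (185,180), scene crop (720,120). The toggle is still upright. Next I'll come down on the grey side with the fingers shut and push towards green.

```bash
python3 -c "
from h import *
to(.4283,.2281,.18,104)"
```

```text
clk 13.7 at [0.5542 0.3063 0.1759] shift [ 0.2351 -0.0756 -0.007 ] turn [0.    0.001 0.   ] F [-0.48 -0.28 -0.87] w 0.0857
```

```bash
python3 -m handwheel '[[[0.03,-0.01,-0.01],[0,0,0],1],[[0.08,-0.025,-0.01],[0,0,0],0.5],[[0.13,-0.04,-0.01],[0,0,0],0],[[0.18,-0.06,-0.01],[0,0,0],0],[[0.22,-0.07,-0.01],[0,0,0],0],[[0.235,-0.0756,-0.01],[0,0,0],0],[[0.235,-0.0756,-0.01],[0,0,0],0],[[0.235,-0.0756,-0.01],[0,0,0],0],[[0.235,-0.0756,-0.01],[0,0,0],0],[[0.235,-0.0756,-0.01],[0,0,0],0],[[0.235,-0.0756,-0.01],[0,0,0],0]]' 20; python3 -c "
from h import *
to(.4283,.2281,.050,104)"
```

```text
clock: 14.62
eef_pos: [0.4298, 0.2288, 0.1816]
tcp_rot: [0.0, -0.122, 0.993, 0.0]
force: [-0.2, -0.1, -0.2]
width: 0.0003
gripper_force: 0.0
clk 14.62 at [0.4298 0.2288 0.1816] shift [ 0.0029 -0.0006  0.2194] turn [0.    0.001 0.   ] F [-0.24 -0.14 -0.17] w 0.0003
```

```bash
python3 -m handwheel '[[[0.002,0,0.03],[0,0,0],0],[[0.002,0,0.08],[0,0,0],0],[[0.002,0,0.13],[0,0,0],0],[[0.002,0,0.17],[0,0,0],0],[[0.002,0,0.2],[0,0,0],0],[[0.002,0,0.216],[0,0,0],0],[[0.002,0,0.219],[0,0,0],0],[[0.002,0,0.219],[0,0,0],0],[[0.002,0,0.219],[0,0,0],0],[[0.002,0,0.219],[0,0,0],0]]'; python3 - <<'E'
from h import *
from cell import arm
import cv2
to(.4174-.0,.2718,.050,104)
s=arm.read_camera("scene")
cv2.imwrite("pics/p2.png",cv2.resize(s["color"][190:270,150:260],None,fx=6,fy=6,interpolation=cv2.INTER_CUBIC)[:,:,::-1])
E
```

```text
clock: 15.45
eef_pos: [0.4284, 0.2284, 0.0515]
tcp_rot: [0.001, -0.122, 0.993, 0.0]
force: [0.9, -0.8, -0.5]
width: 0.0002
gripper_force: 0.0
clk 15.45 at [0.4284 0.2284 0.0515] shift [0.0003 0.0747 0.0026] turn [0.001 0.003 0.   ] F [ 0.91 -0.78 -0.48] w 0.0002
```

View pics/p2.png

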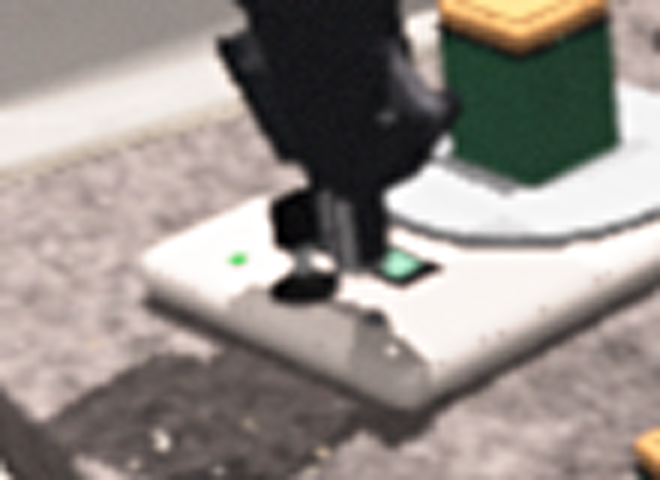

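The shut fingers, at crop (350,220), stand just to the grey side of the upright toggle at (300,230) and clear of the caddy. I'll creep towards green.

```bash
python3 -m handwheel '[[[0,0.01,0],[0,0,0],0],[[0,0.02,0],[0,0,0],0],[[0,0.03,0],[0,0,0],0],[[0,0.035,0],[0,0,0],0],[[0,0.035,0],[0,0,0],0]]'|grep -E "pos|force:"; python3 -m handwheel '[[[0,0.004,0],[0,0,0],0],[[0,0.008,0],[0,0,0],0],[[0,0.008,0],[0,0,0],0]]'|grep -E "pos|force:"; python3 -m handwheel '[[[0,0.003,0],[0,0,0],0],[[0,0.006,0],[0,0,0],0],[[0,0.006,0],[0,0,0],0]]'|grep -E "pos|force:"
```

```text
eef_pos: [0.422, 0.2492, 0.0506]
force: [-0.1, -0.8, 0.4]
gripper_force: 0.0
eef_pos: [0.4208, 0.2531, 0.0503]
force: [0.3, 0.3, -0.4]
gripper_force: 0.2
eef_pos: [0.42, 0.2564, 0.0504]
force: [-0.1, -0.8, 0.9]
gripper_force: 0.6
```

```bash
for i in 1; do python3 -m handwheel '[[[0,0.003,0],[0,0,0],0],[[0,0.006,0],[0,0,0],0],[[0,0.006,0],[0,0,0],0]]'|grep -E "pos|force:"; python3 -m handwheel '[[[0,0.003,0],[0,0,0],0],[[0,0.004,0],[0,0,0],0],[[0,0.004,0],[0,0,0],0]]'|grep -E "pos|force:"; done
```

```text
eef_pos: [0.4192, 0.2599, 0.0504]
force: [0.5, -1.4, 1.4]
gripper_force: 1.0
eef_pos: [0.4186, 0.2621, 0.0502]
force: [1.5, -2.5, -0.2]
gripper_force: 1.1
```

```bash
python3 -m handwheel '[[[0,0.002,0],[0,0,0],0],[[0,0.004,0],[0,0,0],0],[[0,0.004,0],[0,0,0],0]]'|grep -E "pos|force:"; python3 -m handwheel '[[[0,0.002,0],[0,0,0],0],[[0,0.003,0],[0,0,0],0],[[0,0.003,0],[0,0,0],0]]'|grep -E "pos|force:"; python3 - <<'E'
from h import *
from cell import arm
import cv2
s=arm.read_camera("scene"); print(arm.get_state()["force"])
cv2.imwrite("pics/p3.png",cv2.resize(s["color"][190:270,150:260],None,fx=6,fy=6,interpolation=cv2.INTER_CUBIC)[:,:,::-1])
E
```

```text
eef_pos: [0.4179, 0.2644, 0.0503]
force: [0.1, -3.2, -1.2]
gripper_force: 1.3
eef_pos: [0.4176, 0.2658, 0.0503]
force: [1.4, -5.1, -0.9]
gripper_force: 2.1
[ 0.95184005 -5.53312226 -0.9984012 ]
```

View pics/p3.png

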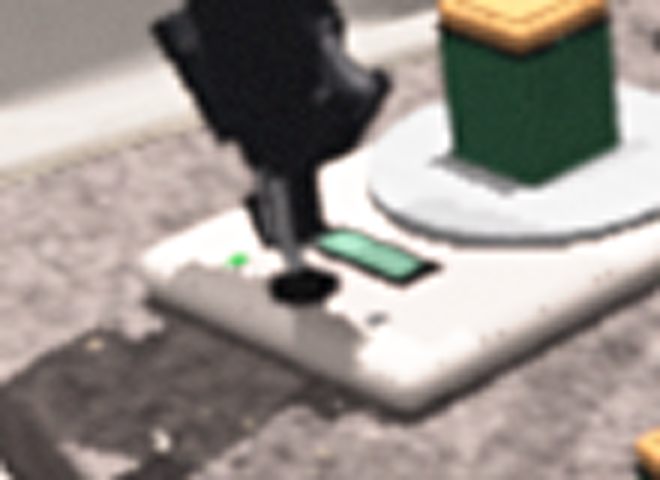

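The toggle leans towards the green dot, with the paddle at about (265,215), and the force jump shows it at its stop. I'll hold it about a second, then back off.

```bash
python3 -m handwheel '[[[0,0.001,0],[0,0,0],0],[[0,0.001,0],[0,0,0],0],[[0,0.001,0],[0,0,0],0],[[0,0.001,0],[0,0,0],0],[[0,0.001,0],[0,0,0],0],[[0,0.001,0],[0,0,0],0],[[0,0.001,0],[0,0,0],0],[[0,0.001,0],[0,0,0],0],[[0,0.001,0],[0,0,0],0],[[0,0.001,0],[0,0,0],0]]'|grep -E "clock|pos|force:"; python3 -m handwheel '[[[0,-0.006,0],[0,0,0],0],[[0,-0.018,0],[0,0,0],0],[[0,-0.035,0],[0,0,0],0],[[0,-0.055,0],[0,0,0],0],[[0,-0.065,0],[0,0,0],0],[[0,-0.065,0],[0,0,0],0],[[0,-0.065,-0.03],[0,0,0],0],[[0,-0.065,-0.1],[0,0,0],0],[[0,-0.065,-0.17],[0,0,0],0],[[0,-0.065,-0.24],[0,0,0],0],[[0,-0.12,-0.3],[0,0,0],0],[[0,-0.18,-0.3],[0,0,0],0],[[0,-0.24,-0.3],[0,0,0],0],[[0,-0.3,-0.3],[0,0,0],0],[[0,-0.3,-0.3],[0,0,0],0],[[0,-0.3,-0.3],[0,0,0],0],[[0,-0.3,-0.3],[0,0,0],0]]'|grep -E "clock|pos|force:"; python3 - <<'E'
from cell import arm
import cv2,numpy as np
a=arm.read_camera("top")["color"]; s=arm.read_camera("scene")["color"]
cv2.imwrite("pics/p4.png",np.hstack([cv2.resize(a[160:320,140:500],(400,178)),np.zeros((178,0,3),np.uint8)])[:,:,::-1])
A=cv2.resize(a[150:320,130:500],(796,366),interpolation=cv2.INTER_CUBIC)
B=cv2.resize(s[170:260,160:460],(796,234),interpolation=cv2.INTER_CUBIC)
cv2.imwrite("pics/p4.png",np.vstack([A,B])[:,:,::-1])
E
```

```text
clock: 18.3
eef_pos: [0.4176, 0.2659, 0.0503]
force: [2.7, -6.7, -1.5]
gripper_force: 2.9
clock: 19.72
eef_pos: [0.4608, 0.0923, 0.2303]
force: [0.7, 0.2, -0.5]
gripper_force: 0.0
```

View pics/p4.png

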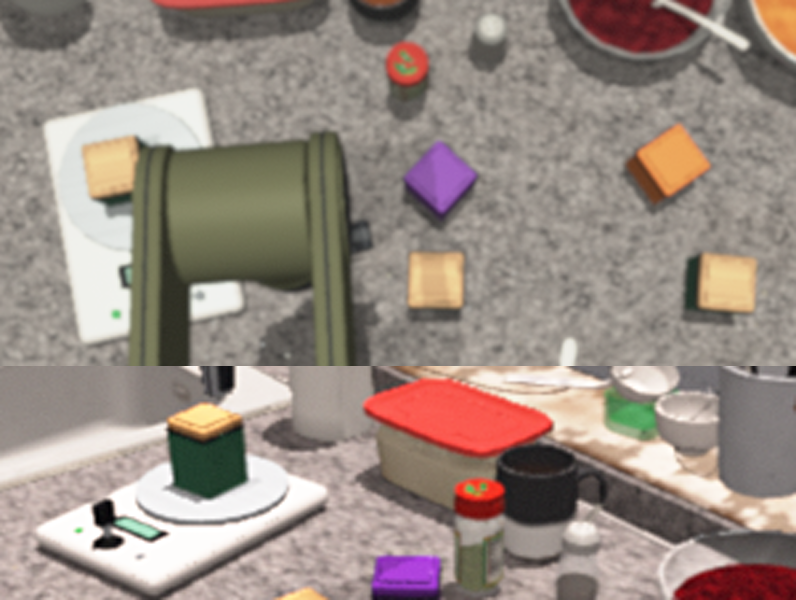

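The toggle is back upright at (103,515), and the caddy stands in the middle of the platform at (207,450). P, R, the mug, the shaker and the jar look undisturbed, and the arm is clear, so I'm handing in.

```bash
python3 -c "
from cell import arm
print(arm.hand_in())"
```

```text
the job is handed in; nothing more can be done
None
```

The nearly empty caddy (about 0.17 kg) stands in the middle of the scale's platform, the toggle was held at its green stop for about a second and sprang back to the middle, the full caddies stand where they stood, and the job is handed in.

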